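Tip a carton over onto the kitchen scale

ROBOT

A 6-joint arm with a two-finger parallel gripper is mounted at the origin on a cart in front of the work surface, level with it; the furniture and walls round the work are solid. World frame = base frame: x ahead of the robot, y to its left, z up, the work surface at z = 0. Lengths are in m, angles in rad, forces in N, time in s.
With the tool pointing down it reaches from about 0.425 to 0.95 m from the base axis. Payload 3.5 kg.
Tool frame: the origin (TCP) lies midway between the tips of the shut fingers; the grasp point (between the pads) lies 19 mm behind it; z points along the fingers, y is the line along which they close (so a half turn about z gives the same grasp; the last joint's range is limited). The gripper opens to 85 mm and grips with 20 to 120 N. Pads are 22 mm wide; open, the fingers measure 114 mm over their backs; the gripper's body (76 mm by 85 mm) begins 54 mm behind the grasp point. The pads swing forward as they close: fully open they stand 13 mm farther back than shut.
Start: joints at [-1.464, 0.286, 1.577, -0, 1.279, -0.15], TCP at [0.171, -0.653, 0.231] pointing down, gripper open.
Joint ranges: [-2.77, 2.77], [-0.9, 2.22], [0.21, 2.48], [-1.53, 4.67], [0.24, 2.81], [-2.84, 2.84]. Speed limits (rad/s): [2.79, 2.79, 3.14, 3.14, 3.14, 3.14].

INTERFACE

Orientations are given as a unit quaternion [x, y, z, w].
In Python, from workcell import readout, cams, robot gives the robot as it stands.
- The arm moves only by the tool move_arm, never from a script. Its argument "steps" is a list of rows, each a list of 2 entries, a list of its own where there are three numbers: the shift along the world's x, y, z in m, then the turn, a rotation vector about the world's x, y, z in rad. In form: [[[x, y, z], [ax, ay, az]], ...]. A call has 1 to 20 rows; each row shifts and turns the commanded pose from where the row before left it; what a row does not reach is not made up. A row lasts 1/8 s, in which the tool goes at most 62.5 mm and 10.7 degrees, less where a joint would pass 70% of its speed; a pose out of reach is approached as far as the arm can. A call is refused whole if a number of a shift passes 0.0625 or a number of a turn 0.188, either way. A call with a gripper value outside its range is refused whole. "grip" is the opening, from -1 (shut) to 1 (fully open), so that 0 is half open, set as the call begins (left out, the last holds). The fingers move at their own pace and stop on an object; "grip_force" is the grip in N (left out, the last holds). Time passes only in rows, so rows that do not move let the fingers close. It gives the time, the measured TCP pose, the force, the opening and the grip force at its end, in the units of the state.
- readout.sense(): the state, without advancing time (a new reading comes with each control period).
- cams.snapshot(name): name is "side" or "top" or "wrist"; returns a dict with "frame" (420x560x3 uint8, red, green, blue), "z_map" (420x560 float32, m along the optical axis (not along the pixel's ray), 0 where there is no reading), "intrinsics" (3x3 intrinsics, pixels), "eye" and "rotation" of the camera in the world; the wrist camera has in their place "hand_eye" (4x4, takes a point from camera to tool coordinates, whose origin is the TCP and whose axes are the flange's). Camera axes: x right, y down, z forward; pixel columns grow to the right and rows downward; lengths in m; the calibration is good to about 2 mm. A picture is of the moment at which its call begins: read the wrist's pose just before it.
- robot.hand_in(): hands the job in; it is judged then, once.
The state is a dict: "time": time; "joint_positions": joint angles; "dq": joint speeds; "joint_efforts": joint torques, N m; "ee_pos": TCP position; "tcp_rot": TCP orientation; "ft_force": force on the tool from outside, world axes, zero at the start; "moment": the same for the moment, N m; "grip_width": finger opening in m; "finger_force": force on a finger pad.
Only numpy, scipy, OpenCV 4.12 (cv2) and the standard library are available. Lean on these libraries where they do the work, as an engineer would, in place of code of your own. Each camera call takes 0.05 s, during which the arm holds its last target. There are 200 camera calls.

TASK

Weigh the cardboard carton without picking it up: it stands on end beside the short side of the kitchen scale, so push it near its top with the fingertips until it topples over onto the scale. Then push its foot end until the whole carton lies flat on the scale, nothing hanging over any edge and the display panel wholly uncovered so that it can be read. Do not lift the carton, and leave the other things where they stand.

Things in the scene. Friction and masses are not known exactly. Their poses are not given: they have to be found in the camera images.
- carton: Plain closed cardboard carton, 50 mm thick (its x), 90 mm wide (its y), 120 mm tall (its z), 0.2 to 0.42 kg. Origin at the centre of its underside. It starts standing on the worktop beside the scale, its +x broad face towards the scale and 4 to 16 mm from the scale's short edge; it turns up to 0.1 rad from square to it.
- carton_center (a point): Centre of the carton, 60 mm above its underside; 42 mm above the worktop when the carton lies flat on the scale.
- carton_top (a point): Centre of the carton's top face, 120 mm from its underside.
- corner_foot_l (a point): Corner of the carton's +x broad face (the face that comes to lie on the scale): foot end, carton y = +45 mm.
- corner_foot_r (a point): Corner of the carton's +x broad face (the face that comes to lie on the scale): foot end, carton y = -45 mm.
- corner_top_l (a point): Corner of the carton's +x broad face (the face that comes to lie on the scale): top end, carton y = +45 mm.
- corner_top_r (a point): Corner of the carton's +x broad face (the face that comes to lie on the scale): top end, carton y = -45 mm.
- scale: Slim black glass-topped kitchen scale, fixed. Flat platform 210 mm along its x, 158 mm along its y, top 17 mm above the worktop, no rim; the carton slides on it. Origin at the centre of its underside, z up. The carton stands beyond its -x short edge and must fall towards its +x. The display panel is the strip along the -x edge, 34 mm deep (x = -105 to -71 mm).
- salt_shaker: Bystander: salt shaker, 44 mm across, 90 mm tall, beside the work; origin under its centre.
- spice_jar: Bystander: spice jar with a yellowish cap, 45 mm across, 100 mm tall, beside the work; origin under its centre.
- pepper_mill: Bystander: dark wooden pepper mill, 58 mm across, 170 mm tall, beside the work; origin under its centre.
Mind the look-alikes: they are no part of the job. Leave any red look-alike of the carton alone.

How it is judged:
By the outcome, as a careful person would: the job done as asked, in the order asked, and still so for the second after the job is handed in, with the robot touching nothing.
It also fails if it takes over 42 s, if anything falls off the work surface, if the arm or the gripper's body presses on something with over 40 N, if the wrist force passes 120 N, or if a joint passes its speed limit or range.

## Working session

There is one attempt and no reset: what is moved stays moved. The work goes in short steps, Python scripts to look and compute and a tool call to move; the robot and the scene stay as the last step left them, time stands still between calls to the robot, and variables do not carry over. Pictures are saved under pics/ and viewed, at most 10 in all, crops included, and the job is handed in when it is done.

Besides the shell and the picture viewer there is one more tool, called as a command line: name --argument value ..., lists and objects as JSON in quotes. move_arm: Moves the arm, as the interface text tells. Its arguments: {"type":"object","properties":{"steps":{"type":"array"},"grip":{"type":"number"},"grip_force":{"type":"number"}},"required":["steps"]}

```bash
ls; mkdir -p pics; cat > h.py <<'E'
import numpy as np, cv2
from workcell import readout, cams, robot
def pts(s):
    K=s["intrinsics"];z=s["z_map"];v,u=np.indices(z.shape)
    p=np.stack([(u-K[0,2])/K[0,0]*z,(v-K[1,2])/K[1,1]*z,z],-1)
    return p@np.array(s["rotation"]).T+np.array(s["eye"])
def save(s,n): cv2.imwrite("pics/"+n,s["frame"][:,:,::-1])
E
python3 - <<'E'
from h import *
t=cams.snapshot("top");s=cams.snapshot("side")
np.savez("a.npz",tp=pts(t),sp=pts(s),tf=t["frame"],sf=s["frame"])
im=np.hstack([t["frame"],s["frame"]])[:,:,::-1]
cv2.imwrite("pics/a.png",cv2.resize(im,(800,300),interpolation=cv2.INTER_AREA)); save(t,"top.png")
print(t["eye"],t["rotation"],s["eye"],s["rotation"]);print(readout.sense())
E
```

```text
picsTraceback (most recent call last):
  File "<stdin>", line 3, in <module>
  File "h.py", line 6, in pts
    return p@np.array(s["rotation"]).T+np.array(s["eye"])
           ~^~~~~~~~~~~~~~~~~~~~~~~~~~
ValueError: matmul: Input operand 1 has a mismatch in its core dimension 0, with gufunc signature (n?,k),(k,m?)->(n?,m?) (size 4 is different from 3)
```

Rotation is a quaternion.

```bash
sed -i 's/np.array(s\["rotation"\]).T/R.from_quat(s["rotation"]).as_matrix().T/; 1a from scipy.spatial.transform import Rotation as R' h.py
python3 - <<'E'
from h import *
t=cams.snapshot("top");s=cams.snapshot("side")
np.savez("a.npz",tp=pts(t),sp=pts(s),tf=t["frame"],sf=s["frame"])
im=np.hstack([t["frame"],s["frame"]])[:,:,::-1]
cv2.imwrite("pics/a.png",cv2.resize(im,(800,300),interpolation=cv2.INTER_AREA)); save(t,"top.png")
print(t["eye"],t["rotation"],s["eye"],s["rotation"]);print(readout.sense())
P=pts(t)
for v in range(20,420,60): print([tuple(P[v,u].round(3)) for u in range(20,560,130)])
E
```

```text
[0.40754392 0.24284676 0.95818537] [-0.69610672  0.71389059 -0.04281518  0.06294851] [ 0.18755664 -0.01584315  0.88496141] [ 0.88078981 -0.40312935  0.10352289 -0.22578541]
{'time': 0.2, 'joint_positions': array([-1.46399337e+00,  2.86913283e-01,  1.57755096e+00,  1.64327409e-05,
        1.27860961e+00, -1.50004387e-01]), 'dq': array([-3.07036100e-04, -1.11959102e-03, -3.91974252e-03, -2.27786991e-03,
       -4.37121645e-05, -6.28334067e-04]), 'joint_efforts': array([ 7.78574577e-04, -4.05990458e+01, -2.92683721e+01, -1.50506185e-04,
        4.05693194e-03,  7.73773259e-07]), 'ee_pos': array([ 0.17143376, -0.65246706,  0.23045448]), 'tcp_rot': array([ 9.91767601e-01,  1.28048731e-01,  2.38608063e-05, -7.40258246e-04]), 'ft_force': array([-0.45401546, -0.56036748,  0.592063  ]), 'moment': array([0.04299655, 0.03821368, 0.00744687]), 'finger_force': 0.0, 'grip_width': 0.08515282996777276}
[(np.float64(0.576), np.float64(0.421), np.float64(0.725)), (np.float64(0.826), np.float64(0.47), np.float64(0.364)), (np.float64(0.952), np.float64(0.25), np.float64(0.166)), (np.float64(1.043), np.f
[... 1189 characters left out ...]
 np.float64(-0.328), np.float64(-0.909)), (np.float64(0.405), np.float64(-0.936), np.float64(-0.912))]
[(np.float64(0.289), np.float64(0.912), np.float64(-0.003)), (np.float64(0.286), np.float64(0.58), np.float64(0.019)), (np.float64(0.278), np.float64(0.271), np.float64(-0.001)), (np.float64(0.143), np.float64(-0.308), np.float64(-0.91)), (np.float64(0.13), np.float64(-0.907), np.float64(-0.921))]
[(np.float64(0.15), np.float64(0.899), np.float64(-0.0)), (np.float64(0.145), np.float64(0.584), np.float64(-0.001)), (np.float64(-0.109), np.float64(0.303), np.float64(-0.898)), (np.float64(0.225), np.float64(0.059), np.float64(0.313)), (np.float64(-0.129), np.float64(-0.869), np.float64(-0.91))]
```

View pics/a.png

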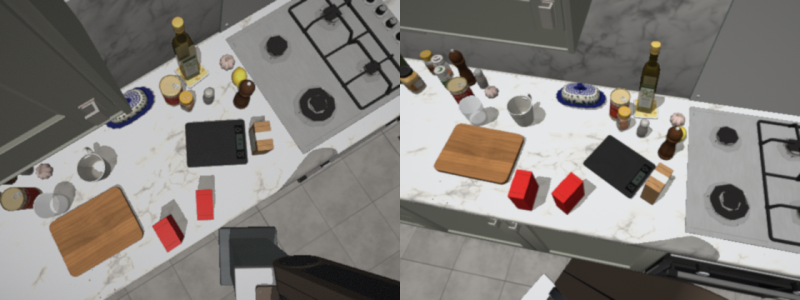

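View pics/top.png

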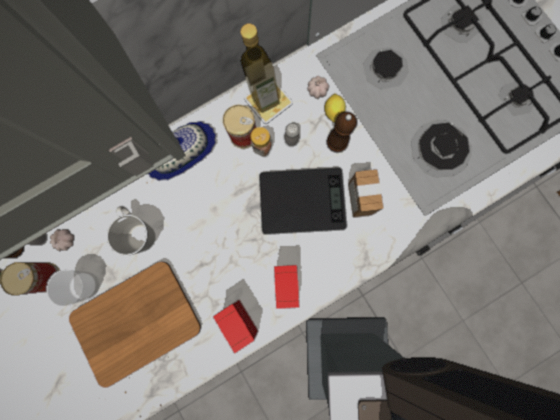

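The target is the brown carton with the white band, at top pixel (368,192), next to the display end of the scale (303,200). The red boxes at (286,286) and (235,327) are look-alikes. The pepper mill is at (342,130), the salt shaker at (292,130) and the spice jar at (261,138). I'll measure next, with a close crop to confirm.

```bash
python3 - <<'E'
from h import *
d=np.load("a.npz");P=d["tp"];f=d["tf"];S=d["sp"];sf=d["sf"]
cr=np.hstack([cv2.resize(f[100:260,230:430],(500,400)),cv2.resize(sf[170:300,380:500],(300,400))])
cv2.imwrite("pics/crop.png",cr[:,:,::-1])
# carton top from both views by height
for n,Q in(("top",P),("side",S)):
    m=(abs(Q[...,0]-.57)<.15)&(Q[...,1]<.17)&(Q[...,1]>-.1)&(abs(Q[...,2]-.12)<.007)
    k,l,st,c=cv2.connectedComponentsWithStats(m.astype(np.uint8))
    for i in range(1,k):
        if st[i,4]>60:
            q=Q[l==i]; r=cv2.minAreaRect((q[:,:2]*1000).astype(np.float32)); print(n,"z.12",c[i],st[i,4],q.mean(0).round(4),r,cv2.boxPoints(r).round(0).tolist())
# scale: dark pixels, z~.017
for n,Q,F in(("top",P,f),("side",S,sf)):
    m=(F.max(2)<75)&(abs(Q[...,2]-.017)<.012)&(abs(Q[...,0]-.57)<.2)&(abs(Q[...,1]-.2)<.2)
    k,l,st,c=cv2.connectedComponentsWithStats(m.astype(np.uint8)); i=1+st[1:,4].argmax()
    q=Q[l==i]; r=cv2.minAreaRect((q[:,:2]*1000).astype(np.float32)); print(n,"scale",st[i,4],q.mean(0).round(4),r,cv2.boxPoints(r).round(0).tolist())
# all above 0.05
m=(P[...,2]>.05)&(P[...,2]<.25)&(abs(P[...,0]-.6)<.25)&(abs(P[...,1]-.15)<.25)
k,l,st,c=cv2.connectedComponentsWithStats(m.astype(np.uint8))
for i in range(1,k):
    if st[i,4]>60:
        q=P[l==i]; print(c[i].round(),q.min(0).round(3),q.max(0).round(3))
s=readout.sense(); Rm=R.from_quat(s["tcp_rot"]).as_matrix(); print(Rm.round(3))
E
```

```text
top z.12 [369.02771855 190.09275053] 938 [0.5673 0.0647 0.1194] ((568.0354614257812, 64.24006652832031), (90.19830322265625, 50.828365325927734), 5.231461048126221) [[521.0, 85.0], [525.0, 35.0], [615.0, 43.0], [611.0, 94.0]]
side z.12 [380.3625 196.5125] 80 [0.7004 0.1087 0.1215] ((703.8258056640625, 109.21985626220703), (20.691761016845703, 46.78507995605469), 14.595992088317871) [[688.0, 129.0], [700.0, 84.0], [720.0, 89.0], [708.0, 134.0]]
side z.12 [362.587473   248.39308855] 926 [0.5654 0.065  0.1222] ((567.7097778320312, 65.50021362304688), (91.1793441772461, 50.81604766845703), 6.168243885040283) [[520.0, 86.0], [525.0, 35.0], [616.0, 45.0], [610.0, 96.0]]
top scale 5066 [0.5659 0.2088 0.0171] ((566.9449462890625, 208.86737060546875), (155.1387176513672, 205.16241455078125), 1.6553994417190552) [[486.0, 309.0], [492.0, 104.0], [647.0, 109.0], [642.0, 314.0]]
side scale 4513 [0.5625 0.206  0.02  ] ((565.0325317382812, 209.41030883789062), (155.70494079589844, 206.392333984375), 2.2206215858459473) [[483.0, 310.0], [491.0, 103.0], [647.0, 109.0], [639.0, 316.0]]
[260.  76.] [0.8   0.261 0.051] [0.85 0.34 0.25]
[342. 123.] [0.693 0.086 0.05 ] [0.817 0.137 0.171]
[246. 128.] [0.681 0.28  0.05 ] [0.781 0.39  0.114]
[292. 132.] [0.707 0.212 0.05 ] [0.743 0.247 0.091]
[367. 192.] [0.521 0.036 0.051] [0.615 0.093 0.123]
[286. 279.] [0.351 0.227 0.113] [0.408 0.278 0.124]
[[ 0.967  0.254 -0.   ]
 [ 0.254 -0.967  0.001]
 [ 0.    -0.001 -1.   ]]
```

View pics/crop.png

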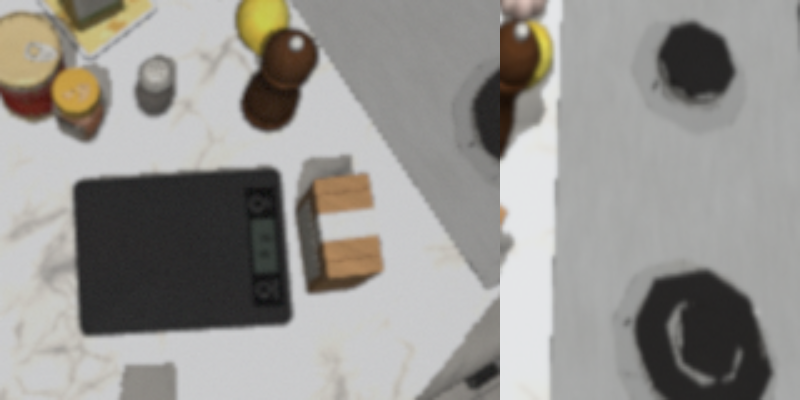

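The close crop confirms it. The carton centre is at (0.567, 0.065), height 0.12 and footprint 90×51 as expected, turned about 5.4°. The scale centre is at (0.566, 0.209), turned about 1.8°, with display edge at y≈0.104. I'll go behind the carton with the fingers half open across its width.

move_arm --steps '[[[0.029,0.045,0],[0,0,0.1]],[[0.029,0.045,0],[0,0,0.1]],[[0.029,0.045,0],[0,0,0.1]],[[0.029,0.045,0],[0,0,0.1]],[[0.029,0.045,0],[0,0,0.1]],[[0.029,0.045,0],[0,0,0.1]],[[0.029,0.045,0],[0,0,0.1]],[[0.029,0.045,0],[0,0,0.1]],[[0.029,0.045,0],[0,0,0.1]],[[0.029,0.045,0],[0,0,0.1]],[[0.029,0.045,0],[0,0,0.1]],[[0.029,0.045,0],[0,0,0.1]],[[0.029,0.045,0],[0,0,0.1]],[[0.029,0.045,0],[0,0,0.108]],[[0,0,0],[0,0,0]]]' --grip 0

```text
time: 2.08
ee_pos: [0.5784, -0.0199, 0.231]
tcp_rot: [0.671, 0.741, 0.0, -0.0]
ft_force: [0.3, -1.0, -0.3]
grip_width: 0.0427
finger_force: 0.0
```

```bash
python3 - <<'E'
from h import *
s=readout.sense();print(s["time"],s["ee_pos"],R.from_quat(s["tcp_rot"]).as_matrix().round(3),s["ft_force"],s["grip_width"])
E
```

```text
2.075 [ 0.57840921 -0.01991073  0.23099144] [[-0.099  0.995 -0.   ]
 [ 0.995  0.099  0.001]
 [ 0.001 -0.    -1.   ]] [ 0.30671037 -0.96776136 -0.26385351] 0.04274955039528466
```

move_arm --steps '[[[-0.003,0,-0.044],[0,0,0]],[[0,0,-0.043],[0,0,0]],[[0,0.015,-0.043],[0,0,0]],[[-0.002,0.02,0],[0,0,0]],[[-0.001,0.008,0],[0,0,0]],[[-0.001,0.008,0],[0,0,0]],[[-0.001,0.008,0],[0,0,0]]]'

```text
time: 2.95
ee_pos: [0.5708, 0.0362, 0.1035]
tcp_rot: [0.673, 0.74, 0.001, 0.002]
ft_force: [-0.8, -0.6, 1.2]
grip_width: 0.0427
finger_force: 0.4
```

```bash
cat > look.py <<'E'
from h import *
import sys
s=cams.snapshot("side");t=cams.snapshot("top")
im=np.hstack([cv2.resize(t["frame"][100:260,230:430],(400,320)),cv2.resize(s["frame"][170:310,360:535],(400,320))])
cv2.imwrite("pics/"+sys.argv[1],im[:,:,::-1])
for n,q in(("top",t),("side",s)):
    P=pts(q);m=(P[...,0]>.47)&(P[...,0]<.68)&(P[...,1]<.33)&(P[...,1]>.0)&(P[...,2]>.045)&(P[...,2]<.16)
    h=q["frame"].astype(int); m&=(h[...,0]-h[...,2]>25)
    p=P[m]
    if len(p)>20:
        r=cv2.minAreaRect((p[:,:2]*1000).astype(np.float32));print(n,len(p),p.min(0).round(3),p.max(0).round(3),cv2.boxPoints(r).round(0).tolist())
s=readout.sense();print(s["time"],s["ee_pos"],s["ft_force"])
E
python3 look.py b.png
```

```text
top 759 [0.52  0.045 0.048] [0.613 0.102 0.126] [[520.0, 94.0], [524.0, 43.0], [614.0, 52.0], [610.0, 102.0]]
3.05 [0.57014418 0.03666409 0.10264313] [ 0.11442346 -1.57985454 -0.07088944]
```

Contact is made and the top has moved 8 mm, so it is tipping. I'll keep pushing.

move_arm --steps '[[[-0.001,0.008,0],[0,0,0]],[[-0.001,0.008,0],[0,0,0]],[[0,0.008,0],[0,0,0]],[[-0.001,0.008,0],[0,0,0]],[[0,0.008,0],[0,0,0]],[[0,0,0],[0,0,0]],[[0,0,0],[0,0,0]],[[0,0,0],[0,0,0]]]'

```text
time: 4.05
ee_pos: [0.5665, 0.0759, 0.1013]
tcp_rot: [0.673, 0.739, -0.0, 0.0]
ft_force: [-0.1, -0.1, 0.5]
grip_width: 0.0424
finger_force: 0.0
```

```bash
python3 look.py c.png
```

```text
top 844 [0.519 0.081 0.045] [0.61  0.189 0.073] [[519.0, 82.0], [608.0, 80.0], [610.0, 188.0], [521.0, 190.0]]
side 124 [0.514 0.061 0.045] [0.68  0.3   0.156] [[507.0, 67.0], [561.0, 27.0], [734.0, 259.0], [680.0, 300.0]]
4.15 [0.56651593 0.07591046 0.10133335] [ 0.08318859  0.56962567 -0.62740246]
```

View pics/c.png

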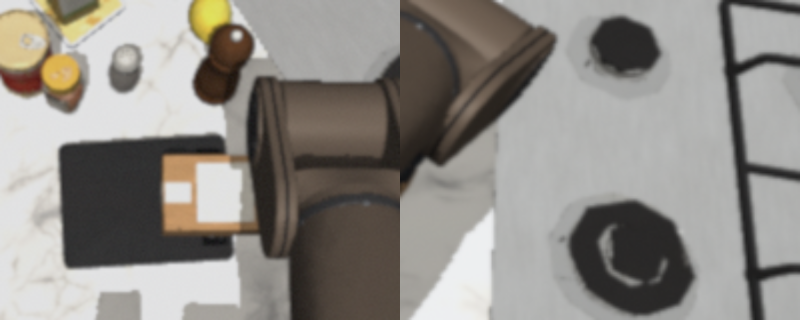

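The carton has toppled flat onto the scale (top crop: brown and white at 165–255, 155–235), with its foot end still over the display edge. I'll back off and measure.

move_arm --steps '[[[0,-0.03,0],[0,0,0]],[[0,-0.04,0],[0,0,0]],[[0,-0.03,0],[0,0,0]],[[0,0,0],[0,0,0]]]'

```text
time: 4.65
ee_pos: [0.5667, -0.0257, 0.1015]
tcp_rot: [0.674, 0.738, 0.0, 0.0]
ft_force: [0.4, -0.4, -0.1]
grip_width: 0.0426
finger_force: 0.0
```

```bash
python3 look.py d.png; python3 - <<'E'
from h import *
t=cams.snapshot("top");P=pts(t)
m=(P[...,0]>.47)&(P[...,0]<.68)&(P[...,1]<.33)&(P[...,1]>.03)&(P[...,2]>.05)&(P[...,2]<.08)
p=P[m];r=cv2.minAreaRect((p[:,:2]*1000).astype(np.float32));print(r,cv2.boxPoints(r).round(0).tolist())
A=np.c_[p[:,:2],np.ones(len(p))];print(np.linalg.lstsq(A,p[:,2],rcond=None)[0],np.percentile(p[:,1],[.5,99.5]))
E
```

```text
top 1096 [0.519 0.068 0.045] [0.61  0.189 0.072] [[519.0, 70.0], [608.0, 68.0], [610.0, 188.0], [521.0, 190.0]]
4.75 [ 0.56637194 -0.02380911  0.10126149] [ 0.72638798 -0.25490457 -0.88426457]
((564.8020629882812, 128.5260009765625), (120.44060516357422, 89.53416442871094), 88.8737564086914) [[519.0, 69.0], [608.0, 67.0], [611.0, 188.0], [521.0, 190.0]]
[ 0.00722065 -0.0082083   0.063877  ] [0.06920654 0.18839649]
```

View pics/d.png

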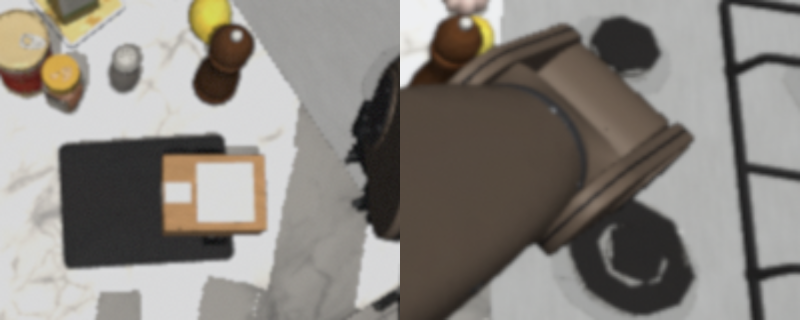

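It lies flat with its centre at (0.565, 0.128). It needs about +0.098 m along y, with its yaw squared to the scale.

move_arm --steps '[[[0,0,-0.035],[0,0,-0.035]],[[0,0.01,-0.034],[0,0,-0.03]],[[0,0.03,0],[0,0,0]],[[0,0.02,0],[0,0,0]],[[0,0.01,0],[0,0,0]],[[0,0.01,0],[0,0,0]],[[0,0.01,0],[0,0,0]],[[-0.001,0.01,0],[0,0,0]],[[0,0.01,0],[0,0,0]],[[0,0.01,0],[0,0,0]],[[-0.001,0.01,0],[0,0,0]],[[0,0.01,0],[0,0,0]],[[0,0.01,0],[0,0,0]],[[0,0.01,0],[0,0,0]],[[0,0,0],[0,0,0]]]'

```text
time: 6.68
ee_pos: [0.5639, 0.1375, 0.0318]
tcp_rot: [0.697, 0.717, 0.0, -0.001]
ft_force: [-0.1, 0.6, 0.4]
grip_width: 0.0427
finger_force: 0.0
```

```bash
cat > m.py <<'E'
from h import *
t=cams.snapshot("top");P=pts(t);h=t["frame"].astype(int)
m=(P[...,0]>.47)&(P[...,0]<.68)&(P[...,1]<.33)&(P[...,1]>.03)&(P[...,2]>.05)&(P[...,2]<.08)
p=P[m];r=cv2.minAreaRect((p[:,:2]*1000).astype(np.float32));b=cv2.boxPoints(r);print(r,b.round(0).tolist())
u=np.array([-.031,.9995]);v=np.array([-.9995,-.031]);d=b-[566,209]
print("scale frame mm",np.c_[d@u,d@v].round(1).tolist());s=readout.sense();print(s["time"],s["ee_pos"],s["ft_force"])
cv2.imwrite("pics/m%d.png"%(s["time"]*10),cv2.resize(t["frame"][100:260,230:430],(500,400))[:,:,::-1])
E
python3 m.py
```

```text
((559.4032592773438, 217.94418334960938), (90.37629699707031, 100.14456939697266), 1.5944850444793701) [[513.0, 267.0], [516.0, 167.0], [606.0, 169.0], [603.0, 269.0]]
scale frame mm [[59.4, 51.3], [-40.8, 51.7], [-41.1, -38.7], [59.1, -39.0]]
6.725 [0.56376573 0.13712785 0.03169512] [-0.58009949 -0.39594719  0.22773448]
```

The carton is now square to the scale. Its foot end is at about −60 mm in the scale frame, 10 mm clear of the display. I'll push 14 mm more for margin, then retreat.

move_arm --steps '[[[0,0.007,0],[0,0,0]],[[0,0.007,0],[0,0,0]],[[0,0,0],[0,0,0]],[[0,-0.03,0],[0,0,0]],[[0,-0.05,0],[0,0,0]],[[0,-0.05,0.02],[0,0,0]],[[0,-0.05,0.04],[0,0,0]],[[0,-0.05,0.04],[0,0,0]],[[0,0,0],[0,0,0]]]'

```text
time: 7.85
ee_pos: [0.5675, -0.0812, 0.1352]
tcp_rot: [0.698, 0.716, 0.002, 0.004]
ft_force: [0.3, 0.5, -0.4]
grip_width: 0.0425
finger_force: 0.0
```

```bash
rm pics/m*; python3 m.py; mv pics/m*.png pics/fin.png
```

```text
((560.0291748046875, 221.47320556640625), (90.64060974121094, 120.08677673339844), 1.569217562675476) [[513.0, 280.0], [516.0, 160.0], [607.0, 163.0], [604.0, 283.0]]
scale frame mm [[72.9, 50.7], [-47.2, 51.1], [-47.6, -39.5], [72.5, -40.0]]
7.9 [ 0.56572833 -0.07902355  0.13252788] [-0.69983859  1.0451468  -0.84693898]
```

View pics/fin.png

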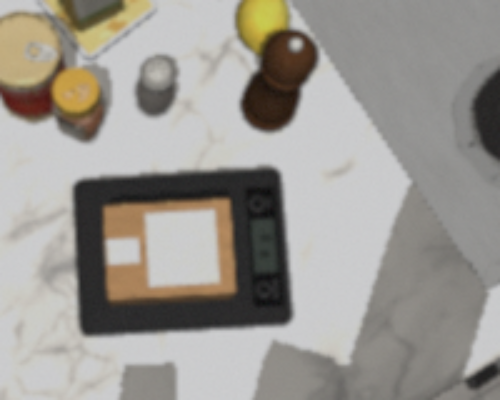

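The carton (105–237, 200–300) lies wholly inside the scale (75–290, 168–335). The display (250–278) is uncovered and the bystanders haven't moved.

```bash
python3 -c "
from workcell import robot
print(robot.hand_in())"
```

```text
the job is handed in; nothing more can be done
None
```

The carton was toppled onto the scale and pushed until it lay flat and wholly on the platform, display uncovered and the other things where they stood; I handed the job in at about 8 s, and no verdict was returned.

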